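# Set the tap to fill the pot

### The arm

A 7-joint arm with a two-finger parallel gripper is mounted at the origin on the work surface. World frame = base frame: x ahead of the robot, y to its left, z up, the work surface at z = 0. Lengths are in m, angles in rad, forces in N, time in s.
With the tool pointing down it reaches from about 0.425 to 0.875 m from the base axis. Payload 4.7 kg.
Tool frame: the origin (TCP) lies at the very end of the fingers, on their centre line; the grasp point (between the pads) lies 19 mm behind it; z points along the fingers, y is the line along which they close (so a half turn about z gives the same grasp; the last joint's range is limited). The gripper opens to 87 mm and grips with 3 to 60 N. Pads are 19 mm wide; open, the fingers measure 117 mm over their backs; the gripper's body (75 mm by 190 mm) begins 51 mm behind the grasp point.
Start: joints at [-1.228, 0.321, -0.07, 1.45, 0.023, 1.371, -0.057], TCP at [0.21, 0.615, 0.223] pointing down, gripper open.
Joint ranges: [-2.86, 2.86], [-0.3, 2.09], [-1.38, 1.24], [0.06, 2.45], [-1.56, 4.7], [0.09, 2.05], [-2.69, 2.69]. Speed limits (rad/s): [2.57, 2.57, 3.14, 3.14, 3.14, 3.14, 3.14].

### API

Orientations are given as a rotation vector (axis times angle).
In Python, from bench import get_state, get_image, get_calibration, close_job gives the robot as it stands.
- The arm moves only by the shell command python3 -m crank 'ROWS' [FORCE]. ROWS is JSON, a list of rows, each a list of 5 numbers: the opening, from 0 (shut) to 1 (fully open), then the shift along the world's x, y, z in units of 0.2 m (1.0 is 0.2 m), then the turn about the world's z in units of 2 pi rad (1.0 is 2 pi rad). A call has 1 to 5 rows; each row is the pose to reach, as a shift and turn from the pose commanded when the call began, turning the shorter way round; what a row does not reach only later rows make up. A row lasts 1/8 s, in which the tool goes at most 62.5 mm and 10.7 degrees, less where a joint would pass 70% of its speed; a pose out of reach is approached as far as the arm can. A call with a number of a shift or a turn outside -1 to 1 is refused whole. A call with a gripper value outside its range is refused whole. The fingers move at their own pace and stop on an object; FORCE is the grip in N (left out, the last holds). Time passes only in rows, so rows that repeat a pose let the fingers close. It gives the time, the measured TCP pose, the force, the opening and the grip force at its end, in the units of the state.
- get_state(): the state, without advancing time (a new reading comes with each control period).
- get_image(name): name is "scene" or "top"; returns the picture (400x640x3 uint8, red, green, blue); there is no depth.
- get_calibration(name): a dict with "fovy" (degrees; the focal length in pixels is half the picture's height over the tangent of half this angle, whatever the lens; pixels are square), "cx", "cy" (the principal point, pixels), "R" (3x3) and "t" (3): a world point X has camera coordinates R X + t. Camera axes: x right, y down, z forward; pixel columns grow to the right and rows downward; lengths in m; the calibration is good to about 2 mm. A picture is of the moment at which its call begins. get_calibration takes no time and is no camera call.
- close_job(): hands the job in; it is judged then, once.
The state is a dict: "time": time; "joint_positions": joint angles; "qd": joint speeds; "joint_torque": joint torques, N m; "position": TCP position; "tool_rot": TCP orientation; "ft_force": force on the tool from outside, world axes, zero at the start; "torque": the same for the moment, N m; "grip_width": opening from 0.0 (shut) to 1.0 (fully open); "grip_force": force on a finger pad.
Only numpy, scipy, OpenCV 4.12 (cv2) and the standard library are available. Lean on these libraries where they do the work, as an engineer would, in place of code of your own. Each camera call takes 0.05 s, during which the arm holds its last target. There are 200 camera calls.

### The job

The street water is off until tonight and the cooking pot must catch it when it returns. Push the tap's long spout round until its outlet is over the middle of the pot; only then push the lever on top of the tap all the way round to fully open, pushing it away from you. Only push the spout and the lever; leave the pot, plates, cup and soap bottle standing where they are.

Things in the scene. Friction and masses are not known exactly. Their poses are not given: they have to be found in the camera images.
- tap: Steel pillar tap fixed upright on the counter: 42 mm thick column, flange 68 mm wide, 270 mm high in all. Origin at the centre of its foot on the counter; z is the upright axis on which both spout and lever turn. Its -x axis points roughly towards the robot, +y roughly to the robot's left (its yaw varies).
- spout (a joint): Angle of the swivel spout, rad. 0: it points along the tap's -x axis (towards the robot); grows counterclockwise seen from above, towards the tap's -y side (robot's right). Range -1.7 to 1.7. Stiff (about 0.22 N m, some 1.6 N at 140 mm from the axis) and stays where it is left.
- spout_mid (a point): Point on the centreline of the spout's level round steel tube (22 mm thick), 140 mm out from the tap's axis and 200 mm above the counter. The tube is level and straight from the 50 mm wide collar on the column to 175 mm out, then bends down to the outlet. Push it sideways; a fingertip can come down beside it from above.
- spout_outlet (a point): Centre of the outlet, the 28 mm wide downturned nozzle at the spout's free end: 200 mm out from the tap's axis, its lower face 152 mm above the counter. The point's own x axis points inwards along the spout to the tap's axis.
- lever (a joint): Angle of the quarter-turn lever on top of the tap, rad. Closed near 0 (starts 0 to 0.25): it points along the tap's +y axis (robot's left). Grows clockwise seen from above to its stop at 1.571, fully open, pointing along the tap's +x axis (away from the robot). Stiff (about 0.1 N m, some 1.5 N at 65 mm) and stays where it is left.
- lever_end (a point): Centre of the free end of the lever: a straight level flat steel bar 16 mm wide and 12 mm thick, its middle 258 mm above the counter and its end 95 mm from the tap's axis; its hub on the axis is 46 mm wide. Nothing is higher than the lever's hub.
- pot_mouth (a point): Centre of the open mouth of the round aluminium cooking pot, 100 mm above the counter. The pot is 170 mm across the rim, with 4 mm walls and two small loop handles that reach 112 mm from its centre; loose, about 0.6 kg. It stands to one side or the other of the tap's front, its middle within 30 mm of the circle that the outlet follows.
- plate: White ceramic plate, 190 mm across, 16 mm high, origin at the centre of its underside. It stands on the other side of the tap's front from the pot. Leave alone.
- small_plate: Second white plate, 160 mm across, stacked in the larger one (total height 22 mm). Origin at the centre of its underside. Leave alone.
- cup: Plastic cup, 72 mm across, 95 mm high, behind and right of the tap. Origin at the centre of its underside. Leave alone.
- soap: Closed soap pump bottle, 64 mm across, 172 mm high with its pump head, behind and left of the tap. Origin at the centre of its underside. Leave alone.

How it is judged:
On the way, in this order (a step that is already met when the one before it is completed fails the run):
1. the spout's outlet is over the pot while the lever is still closed (horizontal distance between spout_outlet and pot_mouth below 0.045 m and value of joint lever below 0.4 rad and velocity of joint spout between -0.1 and 0.1 rad/s), for 0.2 s.
2. the lever is pushed fully open with the outlet still over the pot (horizontal distance between spout_outlet and pot_mouth below 0.045 m and value of joint lever above 1.42 rad), for 0.2 s.
At the end, for the whole second after the job is handed in: The outlet is within 45 mm (horizontally) of the centre of the pot's mouth and at rest, the lever is at 1.42 rad or more (stop at 1.571), the pot is upright, and pot, plates, cup and soap bottle are each within 30 mm of where they began (all of step 2 and velocity of joint spout between -0.05 and 0.05 rad/s and angle between pot_mouth's own z axis and vertical below 0.1 rad and distance of each of pot_mouth, plate, small_plate, cup, soap from where it was at the start of the episode below 0.03 m); the robot touches nothing.
It fails at once if the pot is lifted, tipped or shoved (height (world z) of pot_mouth above 0.115 m or angle between pot_mouth's own z axis and vertical above 0.2 rad or distance of pot_mouth from where it was at the start of the episode above 0.03 m).
It fails at once if a plate, the cup or the soap bottle is lifted, moved or tipped (distance of any of plate, small_plate, cup, soap from where it was at the start of the episode above 0.03 m or angle between any of plate, small_plate, cup, soap's own z axis and vertical above 0.3 rad or height (world z) of any of plate, small_plate, cup, soap above 0.02 m).
It fails at once if the lever is opened before the outlet is over the pot (value of joint lever above 0.6 rad and not (horizontal distance between spout_outlet and pot_mouth below 0.06 m)).
It also fails if it takes over 64 s, if anything falls off the work surface, if the arm or the gripper's body presses on something with over 40 N, if the wrist force passes 120 N, or if a joint passes its speed limit or range.

## Working session

There is one attempt and no reset: what is moved stays moved. The work goes in short steps, Python scripts to look and compute and a shell command to move; the robot and the scene stay as the last step left them, time stands still between calls to the robot, and variables do not carry over. Pictures are saved under pics/ and viewed, at most 10 in all, crops included, and the job is handed in when it is done.

```bash
mkdir -p pics
python3 - <<'E'
from bench import *
import cv2
for n in("scene","top"):
    cv2.imwrite(f"pics/{n}0.png",get_image(n)[:,:,::-1]); print(n,get_calibration(n))
s=get_state();print(s["time"],s["position"],s["tool_rot"])
E
```

```text
scene {'fovy': 50.495580536506296, 'cx': 321.9909752123779, 'cy': 199.50004924747918, 'R': array([[-0.65950869,  0.75139744,  0.02121727],
       [ 0.41237394,  0.38525554, -0.82554582],
       [-0.62848709, -0.5357052 , -0.5639361 ]]), 't': array([ 0.37358769, -0.11666141,  1.4252579 ])}
top {'fovy': 57.70309633765453, 'cx': 323.606831408752, 'cy': 200.27143107761756, 'R': array([[ 0.01044478, -0.99992999,  0.0055607 ],
       [-0.99477204, -0.01095553, -0.10153109],
       [ 0.10158491, -0.00447116, -0.99481683]]), 't': array([0.02319587, 0.5924125 , 0.92244868])}
0.1 [0.20977002 0.61469555 0.22155862] [-5.14084370e-01 -3.09904490e+00  2.71835127e-03]
```

View pics/top0.png

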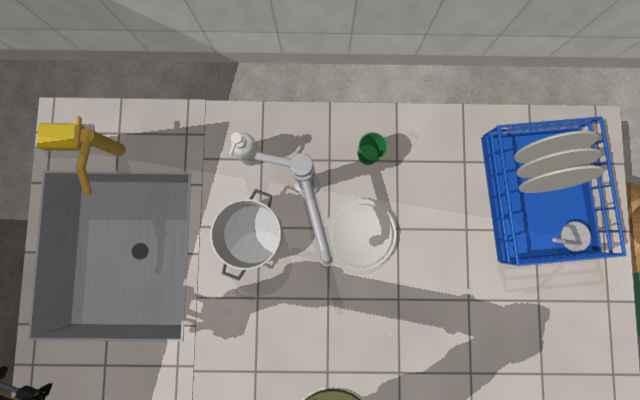

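View pics/scene0.png

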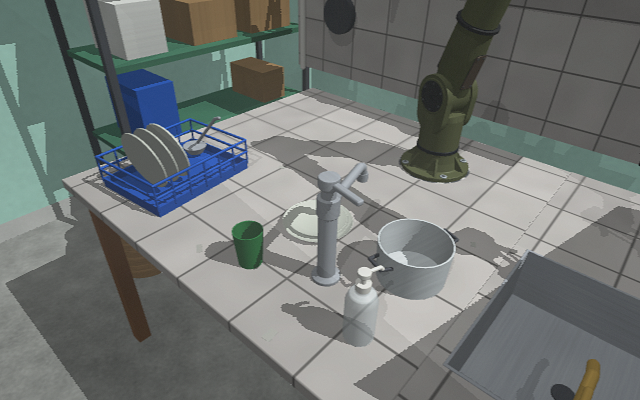

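The top view shows the tap hub at (302,163), lever end (257,156), spout end (327,260), pot mouth at about (246,234) on the robot's left, plates right, soap (242,146) and cup (372,148). Back-projecting these.

```bash
cat > h.py <<'E'
import numpy as np
from bench import *
def ray(n,u,v,z):
    c=get_calibration(n);f=200/np.tan(np.radians(c["fovy"]/2))
    d=c["R"].T@np.array([(u-c["cx"])/f,(v-c["cy"])/f,1]);o=-c["R"].T@c["t"]
    return o+d*(z-o[2])/d[2]
def px(n,X):
    c=get_calibration(n);f=200/np.tan(np.radians(c["fovy"]/2));p=c["R"]@X+c["t"]
    return f*p[:2]/p[2]+[c["cx"],c["cy"]]
E
python3 - <<'E'
from h import *
import cv2
g=lambda *a:print(a,ray(*a).round(3))
g("top",302,162,.268);g("top",257,156,.258);g("top",327,260,.2);g("top",246,234,.1)
g("top",211,234,.1);g("top",281,234,.1);g("top",361,234,.016);g("top",243,146,.165);g("top",372,148,.095)
g("scene",329,178,.27);g("scene",327,277,0);g("scene",415,243,.1)
im=cv2.imread("pics/top0.png")[110:290,190:410]
cv2.imwrite("pics/c.png",cv2.resize(im,None,fx=3.3,fy=3.3,interpolation=cv2.INTER_CUBIC))
E
```

```text
('top', 302, 162, 0.268) [0.644 0.074 0.268]
('top', 257, 156, 0.258) [0.657 0.166 0.258]
('top', 327, 260, 0.2) [0.448 0.022 0.2  ]
('top', 246, 234, 0.1) [0.501 0.216 0.1  ]
('top', 211, 234, 0.1) [0.501 0.3   0.1  ]
('top', 281, 234, 0.1) [0.502 0.132 0.1  ]
('top', 361, 234, 0.016) [ 0.505 -0.07   0.016]
('top', 243, 146, 0.165) [0.701 0.215 0.165]
('top', 372, 148, 0.095) [ 0.717 -0.089  0.095]
('scene', 329, 178, 0.27) [0.647 0.081 0.27 ]
('scene', 327, 277, 0) [0.641 0.081 0.   ]
('scene', 415, 243, 0.1) [0.51  0.219 0.1  ]
```

View pics/c.png

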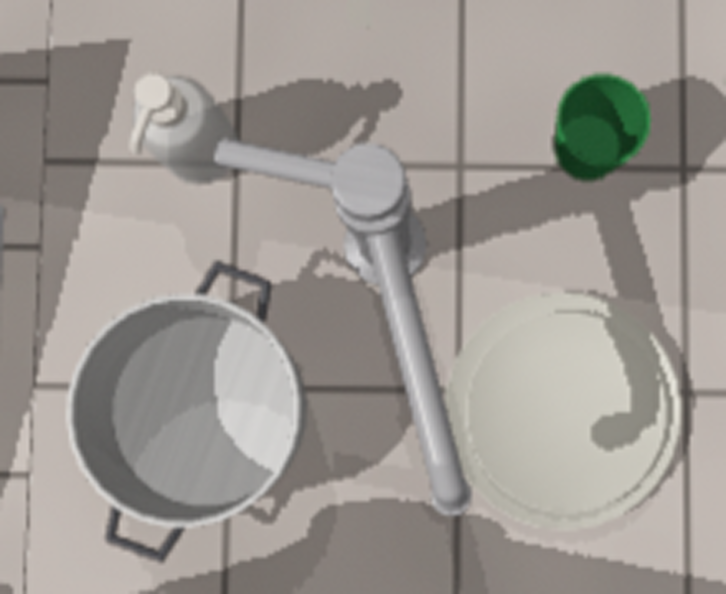

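```bash
python3 -m crank '[[0,0,0,0.3,0],[0,0,0,0.65,0],[0,0.3,-0.3,0.65,0],[0,0.6,-0.6,0.65,0],[0,0.8,-0.8,0.65,0]]' 20; python3 -m crank '[[0,0.2,-0.3,0,0],[0,0.4,-0.55,0,0],[0,0.5,-0.8,0,0],[0,0.5,-1,0,0],[0,0.5,-1,0,0]]'
```

```text
time: 0.72
position: [0.3435, 0.4812, 0.3521]
tool_rot: [0.514, 3.099, -0.0]
ft_force: [-0.1, 0.8, -0.5]
grip_width: 0.518
grip_force: 0.0
time: 1.35
position: [0.4437, 0.2786, 0.3527]
tool_rot: [0.525, 3.097, -0.0]
ft_force: [-0.6, -0.1, -0.0]
grip_width: 0.018
grip_force: 0.0
```

```bash
python3 -m crank '[[0,0.1,-0.3,0,0],[0,0.2,-0.6,0,0],[0,0.25,-0.9,0,0],[0,0.25,-1,0,0],[0,0.25,-1,0,0]]';python3 -m crank '[[0,0,-0.2,0,0],[0,0,-0.35,0,0],[0,0,-0.35,0,0],[0,0,-0.35,0,0]]'
```

```text
time: 1.98
position: [0.4923, 0.0828, 0.3523]
tool_rot: [-0.516, -3.099, -0.001]
ft_force: [0.6, 0.4, 0.1]
grip_width: 0.006
grip_force: 0.0
time: 2.48
position: [0.4923, 0.0161, 0.352]
tool_rot: [-0.507, -3.1, -0.001]
ft_force: [-0.1, -1.2, 0.5]
grip_width: -0.0
grip_force: 0.0
```

```bash
python3 -m crank '[[0,0.15,-0.2,0,0],[0,0.15,-0.2,0,0],[0,0.15,-0.2,-0.3,0],[0,0.15,-0.2,-0.6,0],[0,0.15,-0.2,-0.6,0]]'
python3 - <<'E'
from h import *
import cv2
a=get_image("top")[110:290,190:410,::-1]; b=get_image("scene")[120:300,260:480,::-1]
cv2.imwrite("pics/d.png",cv2.resize(np.vstack([a,b]),None,fx=1.65*1,fy=1.65,interpolation=cv2.INTER_CUBIC))
E
```

```text
time: 3.1
position: [0.5186, -0.0246, 0.2277]
tool_rot: [-0.507, -3.09, 0.003]
ft_force: [-0.6, 1.1, 0.8]
grip_width: 0.005
grip_force: 0.0
```

View pics/d.png

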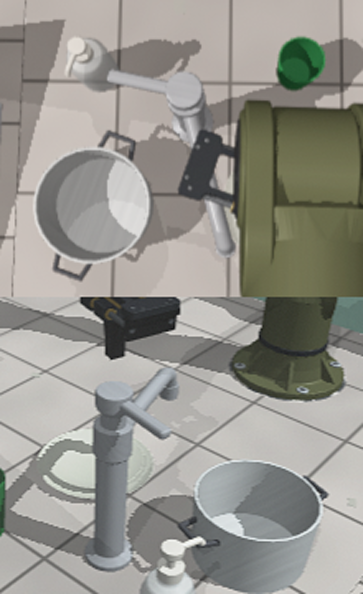

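```bash
python3 -m crank '[[0,0,0,-0.21,0],[0,0,0,-0.21,0],[0,0,0,-0.21,0]]'; python3 -m crank '[[0,0,0.09,0,0],[0,-0.01,0.18,0,0],[0,-0.04,0.28,0,0],[0,-0.08,0.37,0,0],[0,-0.08,0.37,0,0]]'
```

```text
time: 3.58
position: [0.5242, -0.0269, 0.1933]
tool_rot: [0.513, 3.095, 0.002]
ft_force: [1.0, -0.3, 1.2]
grip_width: 0.003
grip_force: 0.0
time: 4.2
position: [0.5066, 0.0495, 0.1915]
tool_rot: [0.508, 3.099, 0.003]
ft_force: [0.3, 0.1, -0.3]
grip_width: 0.004
grip_force: 0.0
```

```bash
python3 -m crank '[[0,-0.02,0.09,-0.03,0],[0,-0.03,0.18,-0.03,0],[0,-0.01,0.28,-0.03,0],[0,0.01,0.38,-0.03,0],[0,0.01,0.38,-0.03,0]]'
python3 - <<'E'
from h import *
import cv2
a=get_image("top")[110:290,190:410,::-1]; b=get_image("scene")[120:300,260:480,::-1]
cv2.imwrite("pics/e.png",cv2.resize(np.vstack([a,b]),None,fx=1.65*1,fy=1.65,interpolation=cv2.INTER_CUBIC))
E
```

```text
time: 4.82
position: [0.5082, 0.1258, 0.184]
tool_rot: [-0.508, -3.099, -0.001]
ft_force: [0.2, -0.1, -0.2]
grip_width: 0.004
grip_force: 0.0
```

View pics/e.png

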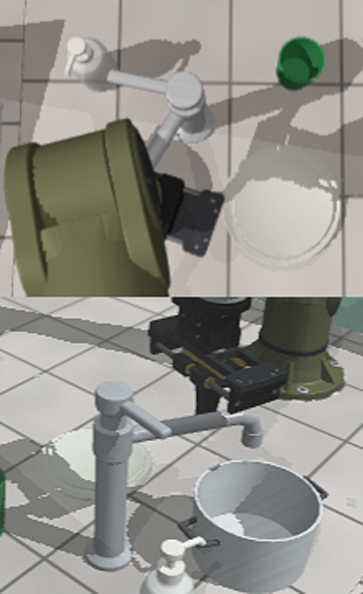

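The spout now points about halfway to the pot; in the scene picture the outlet's lower face is near (413,208), with the fingertip behind the tube.

Run:
```python
from h import *
o=ray("scene",413,207,.152);d=o[:2]-[.644,.078];print(o,np.hypot(*d),np.degrees(np.arctan2(d[1],d[0]))%360)
for p in (140,135,130):
    a=np.radians(p);print(p,np.array([.644,.078])+.14*np.array([np.cos(a),np.sin(a)])+.028*np.array([-np.sin(a),np.cos(a)]), px("scene",np.array([.644+.2*np.cos(a),.078+.2*np.sin(a),.152])))
```

```text
[0.46269446 0.17705174 0.152     ] 0.2065985156102868 151.3511203151209
140 [0.51875572 0.14654102] [417.98634454 217.84892572]
135 [0.52520606 0.15719596] [420.38670347 222.73308849]
130 [0.53256049 0.16724817] [422.15311249 227.79092348]
```

```bash
python3 -m crank '[[0,0.03,0.06,0,0],[0,0.06,0.11,0,0],[0,0.085,0.155,0,0],[0,0.085,0.155,0,0],[0,0.085,0.155,0,0]]'; python3 -m crank '[[0,-0.05,-0.1,0,0],[0,-0.1,-0.2,0,0],[0,-0.1,-0.2,0.3,0],[0,-0.1,-0.2,0.6,0],[0,-0.1,-0.2,0.9,0]]'
python3 - <<'E'
from h import *
import cv2
a=get_image("top")[110:290,190:410,::-1]; b=get_image("scene")[120:300,260:480,::-1]
cv2.imwrite("pics/f.png",cv2.resize(np.vstack([a,b]),None,fx=1.65*1,fy=1.65,interpolation=cv2.INTER_CUBIC))
E
```

```text
time: 5.55
position: [0.5252, 0.1543, 0.1842]
tool_rot: [-0.513, -3.099, -0.001]
ft_force: [-0.2, 0.2, -0.1]
grip_width: 0.008
grip_force: 0.0
time: 6.18
position: [0.5043, 0.1114, 0.3664]
tool_rot: [0.518, 3.098, 0.001]
ft_force: [0.7, 0.4, 0.2]
grip_width: 0.008
grip_force: 0.0
```

View pics/f.png

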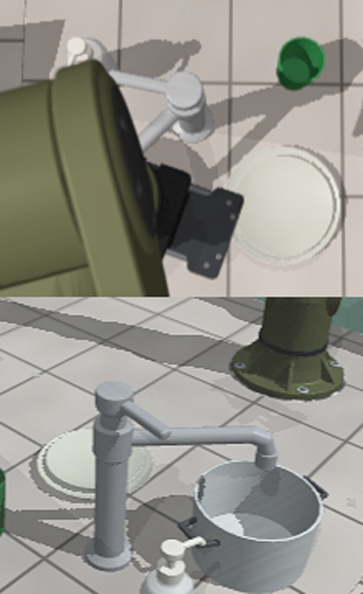

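The outlet sits at (421,222) in the scene, as predicted for the pot's middle. Now the lever.

```bash
python3 -m crank '[[0,0.25,0.12,0,0],[0,0.48,0.22,0,0],[0,0.48,0.22,0,0],[0,0.48,0.22,-0.2,0],[0,0.48,0.22,-0.2,0]]'
python3 - <<'E'
from bench import *
s=get_state();print(s["position"],s["qd"].round(2))
E
```

```text
time: 6.9
position: [0.5988, 0.1557, 0.3217]
tool_rot: [-0.516, -3.093, 0.004]
ft_force: [0.1, 0.6, 0.2]
grip_width: 0.006
grip_force: 0.0
[0.59882757 0.15566182 0.32172972] [-0.   -0.02  0.   -0.08 -0.01  0.03 -0.  ]
```

```bash
python3 -m crank '[[0,0,0,-0.2,0],[0,0,0,-0.37,0],[0,0,0,-0.37,0]]'; python3 -m crank '[[0,0.1,-0.01,0,0],[0,0.18,-0.02,0,0],[0,0.25,-0.02,0,0],[0,0.31,-0.02,0,0],[0,0.31,-0.02,0,0]]'
python3 - <<'E'
from h import *
import cv2
b=get_image("scene")[120:300,260:480,::-1]
cv2.imwrite("pics/g.png",cv2.resize(b,None,fx=2,fy=2,interpolation=cv2.INTER_CUBIC))
E
```

```text
time: 7.28
position: [0.5996, 0.1568, 0.2497]
tool_rot: [-0.515, -3.096, 0.002]
ft_force: [-0.9, -1.1, 0.9]
grip_width: 0.005
grip_force: 0.0
time: 7.9
position: [0.6645, 0.1537, 0.2518]
tool_rot: [0.514, 3.097, 0.001]
ft_force: [0.2, 0.3, 0.3]
grip_width: 0.005
grip_force: 0.0
```

View pics/g.png

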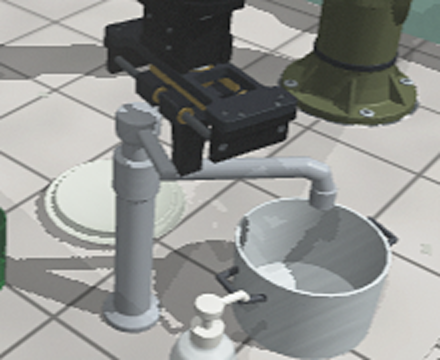

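The lever is turning under the fingertip (end near crop (165,175)), and the spout is unmoved. Continuing the arc.

```bash
python3 -m crank '[[0,0.07,-0.04,-0.03,0],[0,0.15,-0.09,-0.03,0],[0,0.21,-0.16,-0.03,0],[0,0.24,-0.2,-0.03,0],[0,0.24,-0.2,-0.03,0]]'; python3 -m crank '[[0,0.01,-0.04,0,0],[0,0.02,-0.08,0,0],[0,0.02,-0.08,0,0]]'
python3 - <<'E'
from h import *
import cv2
a=get_image("top")[110:220,230:410,::-1];b=get_image("scene")[120:300,260:480,::-1]
a=cv2.resize(a,(440,269));b=cv2.resize(b,(440,320))
cv2.imwrite("pics/h.png",np.vstack([a,b]))
E
```

```text
time: 8.57
position: [0.7121, 0.1119, 0.2441]
tool_rot: [0.517, 3.098, -0.001]
ft_force: [-0.5, 0.3, -0.2]
grip_width: 0.006
grip_force: 0.0
time: 8.95
position: [0.7153, 0.0974, 0.2444]
tool_rot: [0.515, 3.099, 0.0]
ft_force: [1.0, 0.3, 0.1]
grip_width: 0.005
grip_force: 0.2
```

View pics/h.png

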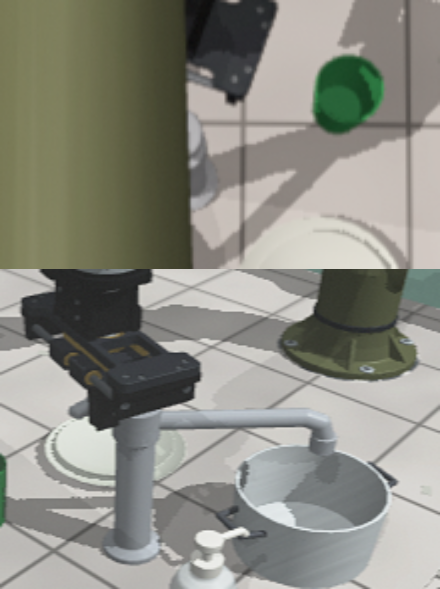

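The lever end is emerging left of the gripper at (80,410), so it's near its stop; I'll creep on until the force rises.

```bash
for i in 1; do python3 -m crank '[[0,0.01,-0.03,0,0],[0,0.01,-0.03,0,0],[0,0.01,-0.03,0,0]]'; python3 -m crank '[[0,0,-0.03,0,0],[0,0,-0.03,0,0],[0,0,-0.03,0,0]]'; done
```

```text
time: 9.43
position: [0.7156, 0.0966, 0.2444]
tool_rot: [-0.507, -3.096, -0.008]
ft_force: [-5.3, 6.4, 1.9]
grip_width: 0.007
grip_force: 3.6
time: 9.8
position: [0.7155, 0.0961, 0.2445]
tool_rot: [-0.499, -3.096, -0.018]
ft_force: [-4.6, 13.2, 1.9]
grip_width: 0.006
grip_force: 7.0
```

Force climbs with no motion, so that's the stop. Backing off, then up and clear.

```bash
python3 -m crank '[[0,0,0.1,0,0],[0,0,0.15,0,0],[0,0,0.15,0.3,0],[0,0,0.15,0.5,0],[0,0,0.15,0.5,0]]'; python3 -m crank '[[0,-0.3,0.2,0.1,0],[0,-0.5,0.4,0.1,0],[0,-0.8,0.8,0.1,0],[0,-0.9,1,0.1,0],[0,-0.9,1,0.1,0]]'; python3 -m crank '[[0,-0.2,0.3,0,0],[0,-0.4,0.6,0,0],[0,-0.5,0.8,0,0],[0,-0.5,0.8,0,0],[0,-0.5,0.8,0,0]]'
python3 - <<'E'
from h import *
import cv2
a=get_image("top")[110:290,190:410,::-1]; b=get_image("scene")[120:300,260:480,::-1]
cv2.imwrite("pics/i.png",cv2.resize(np.vstack([a,b]),None,fx=1.65,fy=1.65,interpolation=cv2.INTER_CUBIC))
E
```

```text
time: 10.42
position: [0.7191, 0.1144, 0.3491]
tool_rot: [0.515, 3.091, 0.001]
ft_force: [-0.4, 0.1, 0.5]
grip_width: 0.004
grip_force: 0.0
time: 11.05
position: [0.5342, 0.3198, 0.3629]
tool_rot: [-0.504, -3.099, -0.0]
ft_force: [0.6, -0.1, 0.4]
grip_width: 0.008
grip_force: 0.0
time: 11.68
position: [0.4378, 0.475, 0.363]
tool_rot: [0.515, 3.099, -0.004]
ft_force: [-0.2, -0.2, 0.0]
grip_width: 0.003
grip_force: 0.0
```

View pics/i.png

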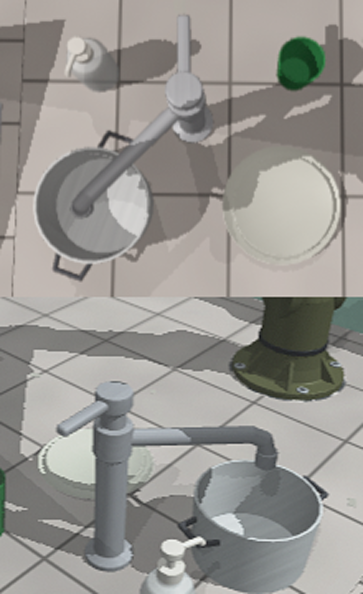

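The lever points straight away at (183,15). The outlet at (84,208) is over the pot, allowing for parallax, and nothing else has moved.

```bash
python3 -c "
from bench import *
print(close_job())"
```

```text
the job is handed in; nothing more can be done
None
```

The spout's outlet is over the middle of the pot, the lever is pushed to its fully open stop, nothing else appears to have moved, and the job is handed in; no verdict was returned.

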